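# Vent the water filter and find which way its cap unlocks

## Task

Open the white countertop water filter. First take the wooden stylus out of its bamboo block, push the small recessed pressure-release button in the filter's top all the way down with the stylus tip (never with the fingers) for a moment, and stand the stylus back in the hole of its block. Then take the grey twist cap by its ribbed knob, find out which way it unlocks (it is not marked: one way it stops dead, the other way it turns free), and lift it straight up and off; finish while still holding it, level and still, at least 5 cm above its opening, without shifting the other things on the counter.

Things in the scene. Friction and masses are not known exactly. Their poses are not given: they have to be found in the camera images.
- filter: Countertop water filter, fixed: a white plastic block 120 (x) x 200 (y) x 90 mm high, flat on top. Origin: centre of its underside; z up, y along its length. The cap's opening is at its y = -45 mm, the release button at its y = +55 mm, both at its x = 0.
- opening (a point): Centre of the 52 mm cap opening, level with the filter's top. Locked, the cap lifts only 1.5 mm. One way it stops dead after 3 to 17 degrees; the other way it turns lightly to an end stop at about 60 degrees, and from 45 degrees on lifts straight out. Which way is hidden and differs between starts. No spring: it stays where left. At a stop, fingers gripping with 10 to 20 N slip round the knob.
- cap_grip (a point): Loose grey twist cap, 90 g: a flange 60 mm across, 6 mm thick, lying on the filter's top, and above it a round ribbed knob 40 mm across, 28 mm high. This point: on the axis half-way up the knob, 20 mm above the flange's underside, 110 mm above the counter when seated. z up; x along the dark line on the knob's top. A 24 mm stem with two opposite lugs reaches 14 mm below the flange.
- stylus_mid (a point): Loose wooden stylus, 130 mm long, 40 g, upright, tip down, in its block. This point: on its axis half-way, 65 mm from the tip; z from tip to blunt end. Handle round, 16 mm across, from 50 mm above the tip to the top. In the block its tip is 6 mm and its top 136 mm above the counter; 70 mm of handle stands clear above the block. It may lean up to 3 degrees.
- stylus_tip (a point): Centre of the stylus's flat tip. Above it a straight shank 7 mm across and 40 mm long, then a 10 mm cone widening to the handle.
- holder_hole (a point): Mouth of the stylus hole: centre of the top of the fixed bamboo block, 60 x 60 mm and 66 mm high. The hole is round, 22 mm across and 60 mm deep.
- release (a joint): Travel of the release button in metres: 0 up, 0.005 fully down. Spring: about 1 N to start, 3.5 N fully down; it comes back up by itself.
- release_top (a point): Centre of the button's round flat top (16 mm across), which lies 10 mm below the filter's top face (80 mm above the counter) in a recess 18 mm across.
- kettle: Bystander: squat aluminium kettle, 152 mm across, 147 mm high with its bail handle; spout to its x. Origin: centre of underside.
- jar: Bystander: lidded glass jar with wire latch, 96 mm across, 118 mm high. Origin: centre of underside.
- mug: Bystander: white enamel mug, 82 mm across, 80 mm high, handle at its y. Origin: centre of underside.
- phin: Bystander: small aluminium drip coffee filter, 88 mm across at the foot, 71 mm high. Origin: centre of underside.
- coaster1: Bystander: round bamboo coaster, 92 mm across, 8 mm thick. Origin: centre of underside.
- coaster2: Bystander: another such coaster.
- coaster3: Bystander: another such coaster.

How it is judged:
On the way, in this order (a step that is already met when the one before it is completed fails the run):
1. the release button is held down with the stylus (value of joint release above 0.0035 m and contact force between stylus and release above 1 N), for 0.15 s.
2. the stylus stands back in its block, let go (horizontal distance between stylus_tip and holder_hole below 0.012 m and z of stylus_tip in the frame of holder_hole below -0.054 m and angle between stylus_mid's own z axis and vertical below 0.15 rad and contact force between stylus and the fingers below 0.05 N), for 0.2 s.
3. the cap is lifted off its opening in the fingers (z of cap_grip in the frame of opening above 0.045 m and contact force between cap and the fingers above 1 N), for 0.2 s.
At the end, for the whole second after the job is handed in: The cap is held in the fingers, at rest, touching nothing else, its flange at least 45 mm above the filter's top, within 60 mm sideways of its opening and within 17 degrees of level; the button is back up, and the stylus stands in its block with its tip on the bottom of the hole (z of cap_grip in the frame of opening above 0.065 m and horizontal distance between cap_grip and opening below 0.06 m and angle between cap_grip's own z axis and vertical below 0.3 rad and contact force between cap and the fingers above 1 N and contact force between cap and filter below 0.05 N and linear speed of cap below 0.03 m/s and value of joint release below 0.0015 m and horizontal distance between stylus_tip and holder_hole below 0.012 m and z of stylus_tip in the frame of holder_hole below -0.054 m and angle between stylus_mid's own z axis and vertical below 0.15 rad); the arm keeps its last pose, push and grip.
It fails at once if the fingers touch the release button (contact force between the fingers and release above 0.3 N).
It fails at once if a bystander is shifted by more than 2 cm (distance of any of kettle, jar, mug, phin, coaster1, coaster2, coaster3 from where it was at the start of the episode above 0.02 m).
It also fails if it takes over 72 s, if anything falls off the work surface, if the arm or the gripper's body presses on something with over 40 N, if the wrist force passes 120 N, or if a joint passes its speed limit or range.

## Robot

A 6-joint arm with a two-finger parallel gripper is mounted at the origin on the work surface. World frame = base frame: x ahead of the robot, y to its left, z up, the work surface at z = 0. Lengths are in m, angles in rad, forces in N, time in s.
With the tool pointing down it reaches from about 0.35 to 0.925 m from the base axis. Payload 6.4 kg.
Tool frame: the origin (TCP) lies at the very end of the fingers, on their centre line; the grasp point (between the pads) lies ctrl.hold_point_z behind it (ctrl.hold_point_z is the distance from the TCP to the grasp point, in m); z points along the fingers, y is the line along which they close (so a half turn about z gives the same grasp; the last joint's range is limited). The gripper opens to 94 mm and grips with 3 to 60 N. Pads are 16 mm wide; open, the fingers measure 119 mm over their backs; the gripper's body (75 mm by 177 mm) begins 78 mm behind the grasp point.
Start: joints at [0.985, 0.245, 1.558, -0, 1.339, -0.174], TCP at [0.26, 0.596, 0.205] pointing down, gripper open.
Joint ranges: [-3.13, 3.13], [-1.02, 2.26], [0.13, 2.54], [-0.95, 4.09], [0.21, 2.88], [-2.74, 2.74]. Speed limits (rad/s): [2.57, 2.57, 3.14, 3.14, 3.14, 3.14].

## Interface

Orientations are given as a unit quaternion [w, x, y, z].
In Python, from plant import ctrl, eyes gives the robot as it stands.
- The arm moves only by the tool servo_tool, never from a script. Its argument "series" is a list of rows, each a list of 5 numbers: the gripper's target within -1 to 1 (fully open at 1, half-way at 0, shut at -1), then the shift along the world's x, y, z in units of 40 mm (1.0 is 40 mm), then the turn about the world's z in units of 6 degrees (1.0 is 6 degrees). A call has 1 to 5 rows; each row is the pose to reach, as a shift and turn from the pose commanded when the call began; what a row does not reach only later rows make up. A row lasts 1/10 s, in which the tool goes at most 50 mm and 8.59 degrees, less where a joint would pass 70% of its speed; a pose out of reach is approached as far as the arm can. A call with a gripper value outside its range is refused whole. The fingers move at their own pace and stop on an object; the grip force is fixed at half the most. Time passes only in rows, so rows that repeat a pose let the fingers close. It gives the time, the measured TCP pose, the force, the opening and the grip force at its end, in the units of the state.
- ctrl.get_state(): the state, without advancing time (a new reading comes with each control period).
- eyes.read_camera(name): name is "scene" or "top" or "wrist"; returns a dict with "pixels" (420x560x3 uint8, red, green, blue), "range_z" (420x560 float32, m along the optical axis (not along the pixel's ray), 0 where there is no reading), "camera_matrix" (3x3 intrinsics, pixels), "dist_coeffs" ([k1, k2, p1, p2, k3] as OpenCV has them; the pictures are not rectified), "world_to_cam" (4x4, takes a point from world to camera coordinates). Camera axes: x right, y down, z forward; pixel columns grow to the right and rows downward; lengths in m; the calibration is good to about 2 mm. A picture is of the moment at which its call begins.
- ctrl.hand_in(): hands the job in; it is judged then, once.
The state is a dict: "clock": time; "qpos": joint angles; "joint_velocities": joint speeds; "joint_torque": joint torques, N m; "eef_pos": TCP position; "ee_rot": TCP orientation; "force": force on the tool from outside, world axes, zero at the start; "moment": the same for the moment, N m; "grip_width": opening from 0.0 (shut) to 1.0 (fully open); "gripper_force": force on a finger pad.
Only numpy, scipy, OpenCV 4.12 (cv2) and the standard library are available. Lean on these libraries where they do the work, as an engineer would, in place of code of your own. Each camera call takes 0.05 s, during which the arm holds its last target. There are 200 camera calls.

## Working session

There is one attempt and no reset: what is moved stays moved. The work goes in short steps, Python scripts to look and compute and a tool call to move; the robot and the scene stay as the last step left them, time stands still between calls to the robot, and variables do not carry over. Pictures are saved under pics/ and viewed, at most 10 in all, crops included, and the job is handed in when it is done.

Besides the shell and the picture viewer there is one more tool, called after "Emit:" as name(argument=value, ...) on one line, values as JSON. servo_tool: Moves the arm, as the interface text tells. Its arguments: {"type":"object","properties":{"series":{"type":"array","items":{"type":"array","items":{"type":"number"}}}},"required":["series"]}

```bash
mkdir -p pics; ls
cat > h.py <<'E'
import numpy as np, cv2
from plant import ctrl, eyes
def shot(n):
    d=eyes.read_camera(n); return d
def world(d):
    z=d['range_z']; K=np.array(d['camera_matrix']); h,w=z.shape
    u,v=np.meshgrid(np.arange(w),np.arange(h))
    p=cv2.undistortPoints(np.stack([u,v],-1).reshape(-1,1,2).astype(np.float64),K,np.array(d['dist_coeffs'])).reshape(h,w,2)
    c=np.stack([p[...,0]*z,p[...,1]*z,z,np.ones_like(z)],-1)
    W=(c@np.linalg.inv(np.array(d['world_to_cam'])).T)[...,:3]
    W[z==0]=np.nan
    return W
E
python3 - <<'E'
from h import *
s=ctrl.get_state();print(s,ctrl.hold_point_z)
for n in['top','scene']:
    d=shot(n);np.savez(n+'.npz',W=world(d),p=d['pixels']);cv2.imwrite(f'pics/{n}0.png',d['pixels'][...,::-1]);print(n,np.round(d['world_to_cam'],3).tolist())
E
```

```text
pics
{'clock': 0.0, 'qpos': array([ 9.84904578e-01,  2.45806942e-01,  1.55900677e+00, -8.58008799e-06,
        1.33869539e+00, -1.74103630e-01]), 'joint_velocities': array([-0.00069689, -0.00037265, -0.00210125, -0.00022427, -0.00051879,
       -0.00090431]), 'joint_torque': array([ 4.91100291e-04, -4.15849614e+01, -3.14594972e+01,  6.84925960e-02,
        3.33189312e-02, -1.17972327e-04]), 'eef_pos': array([0.25982264, 0.59515561, 0.20435382]), 'ee_rot': array([-3.51547664e-04,  2.04441353e-01,  9.78878345e-01, -8.91420627e-04]), 'force': array([ 0.17594996, -0.07073391, -0.79129629]), 'moment': array([ 0.00269585,  0.0074004 , -0.01229978]), 'gripper_force': 0.0, 'grip_width': 1.0007537128714175} 0.0188
top [[-0.002, -1.0, 0.001, -0.013], [-0.997, 0.002, -0.078, 0.553], [0.078, -0.001, -0.997, 1.317], [0.0, 0.0, 0.0, 1.0]]
scene [[0.082, 0.997, 0.002, -0.044], [0.635, -0.051, -0.771, -0.274], [-0.768, 0.064, -0.637, 1.605], [0.0, 0.0, 0.0, 1.0]]
```

View pics/top0.png

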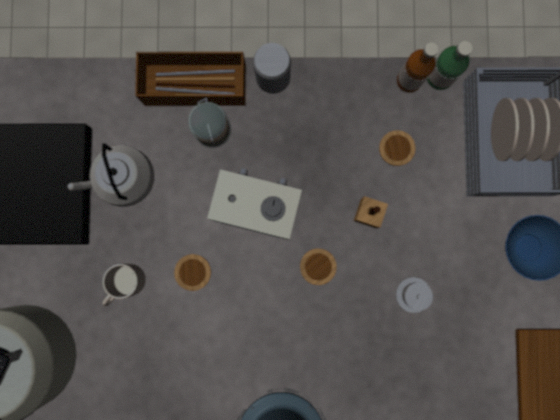

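View pics/scene0.png

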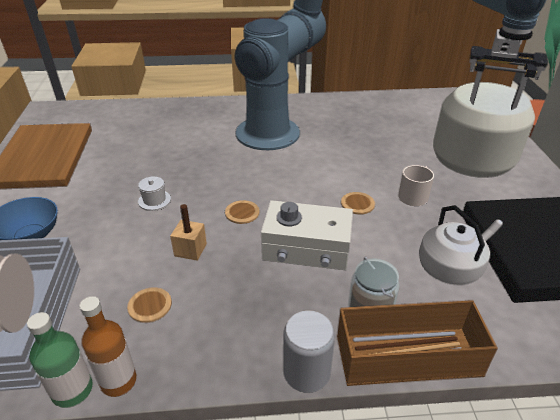

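The top view shows the filter at about (255,204), with the cap at (272,208) and the button at (232,198). The block and stylus are at (372,212), and the coasters, phin, mug, kettle and jar stand around them. In the scene view the stylus is at (185,218) and the knob at (290,212).

Run:
```python
from h import *
from scipy.optimize import least_squares
T=np.load('top.npz');W=T['W'];P=T['p'].astype(int)
S=np.load('scene.npz');V=S['W']
def allp(x0,x1,y0,y1,z0,z1,which='ts'):
    o=[]
    for k,w in(('t',W),('s',V)):
        if k in which:
            m=(w[...,0]>x0)&(w[...,0]<x1)&(w[...,1]>y0)&(w[...,1]<y1)&(w[...,2]>z0)&(w[...,2]<z1);o.append(w[m])
    return o
print('block px',W[212,372],W[212,362],'cap',W[208,272],'btn',W[198,232],'filt',W[204,250])
# filter top
def rect(pts): 
    r=cv2.minAreaRect((pts[:,:2]*1000).astype(np.float32));return r
c=W[204,250]
for nm,pts in zip('ts',allp(c[0]-.15,c[0]+.15,c[1]-.17,c[1]+.17,.082,.098)):
    print(nm,len(pts),rect(pts),np.median(pts,0))
c=W[208,272]
for nm,pts in zip('ts',allp(c[0]-.04,c[0]+.04,c[1]-.04,c[1]+.04,.117,.14)):
    print('knob',nm,len(pts),cv2.minEnclosingCircle((pts[:,:2]*1000).astype(np.float32)),np.median(pts,0))
b=W[212,362]
for nm,pts in zip('ts',allp(b[0]-.06,b[0]+.06,b[1]-.1,b[1]+.06,.058,.072)):
    print('block',nm,len(pts),rect(pts),np.median(pts,0))
for nm,pts in zip('ts',allp(b[0]-.06,b[0]+.06,b[1]-.1,b[1]+.06,.078,.15)):
    print('sty',nm,len(pts));
    for a in np.arange(.075,.145,.012):
        q=pts[(pts[:,2]>=a)&(pts[:,2]<a+.012)]
        if len(q):print(round(a,3),len(q),q.mean(0).round(4),q.min(0).round(4),q.max(0).round(4))
```

```text
block px [ 0.5427012  -0.21149024  0.1060787 ] [ 0.545685   -0.19364666  0.06719858] cap [0.55106143 0.02121816 0.12220601] btn [0.57879102 0.11786516 0.07867953] filt [0.5632536  0.07403804 0.0907032 ]
t 3932 ((596.085205078125, 72.21605682373047), (231.6240234375, 177.39134216308594), 75.74382019042969) [0.56585551 0.06936305 0.08955664]
s 2764 ((561.7024536132812, 59.82958984375), (200.9665985107422, 127.5565414428711), 76.33796691894531) [0.5775592  0.06904637 0.09041339]
knob t 242 ((553.0274658203125, 19.985471725463867), 20.510635375976562) [0.55312268 0.01895419 0.12315751]
knob s 188 ((552.5372314453125, 15.815975189208984), 22.272384643554688) [0.55524438 0.01556492 0.12388072]
block t 542 ((547.2365112304688, -218.53659057617188), (60.75635528564453, 61.029850006103516), 71.49201965332031) [ 0.54577134 -0.21574569  0.06510416]
block s 456 ((546.34716796875, -222.114501953125), (62.476104736328125, 62.70277404785156), 72.07539367675781) [ 0.55292523 -0.21833244  0.0658796 ]
sty t 66
0.075 8 [ 0.5433 -0.2138  0.0822] [ 0.5396 -0.22    0.0782] [ 0.5494 -0.2104  0.0863]
0.087 
[... 257 characters left out ...]
 15 [ 0.5474 -0.216   0.1321] [ 0.5409 -0.2231  0.1283] [ 0.5524 -0.2103  0.135 ]
0.135 26 [ 0.547  -0.2187  0.1366] [ 0.5402 -0.2252  0.135 ] [ 0.5542 -0.2136  0.1397]
sty s 162
0.075 23 [ 0.5511 -0.2209  0.0833] [ 0.546  -0.228   0.0785] [ 0.5543 -0.2143  0.0869]
0.087 27 [ 0.5508 -0.2208  0.0939] [ 0.5453 -0.2297  0.0878] [ 0.5558 -0.2142  0.0989]
0.099 28 [ 0.5506 -0.2203  0.1055] [ 0.5414 -0.2278  0.0999] [ 0.5539 -0.2141  0.1107]
0.111 26 [ 0.5511 -0.2214  0.1169] [ 0.546  -0.2287  0.1111] [ 0.555  -0.2147  0.122 ]
0.123 34 [ 0.5505 -0.2213  0.1291] [ 0.5428 -0.2294  0.1231] [ 0.5557 -0.2141  0.1349]
0.135 24 [ 0.546  -0.2213  0.1366] [ 0.5368 -0.2284  0.135 ] [ 0.5565 -0.215   0.1391]
```

Emit:
servo_tool(series=[[1,0.36,-1.02,0,-0.55],[1,0.72,-2.04,0.1,-1.1],[1,1.08,-3.06,0.2,-1.65],[1,1.44,-4.08,0.3,-2.2],[1,1.8,-5.1,0.4,-2.75]])

```text
clock: 0.6
eef_pos: [0.3321, 0.3899, 0.2211]
ee_rot: [-0.0, 0.344, 0.939, -0.0]
force: [0.9, -0.2, 0.0]
grip_width: 1.0
gripper_force: 0.0
```

Emit:
servo_tool(series=[[1,0.36,-1.02,0,-0.55],[1,0.72,-2.04,0,-1.1],[1,1.08,-3.06,0,-1.65],[1,1.44,-4.08,0,-2.2],[1,1.8,-5.1,0,-2.75]])

```text
clock: 1.1
eef_pos: [0.4041, 0.186, 0.2212]
ee_rot: [-0.0, 0.475, 0.88, -0.0]
force: [0.9, 0.6, 0.2]
grip_width: 1.0
gripper_force: 0.0
```

Emit:
servo_tool(series=[[1,0.36,-1.02,0,-0.55],[1,0.72,-2.04,0,-1.1],[1,1.08,-3.06,0,-1.65],[1,1.44,-4.08,0,-2.2],[1,1.8,-5.1,0,-2.75]])

```text
clock: 1.6
eef_pos: [0.4762, -0.0181, 0.2212]
ee_rot: [-0.0, 0.597, 0.803, 0.0]
force: [0.6, 0.8, -0.0]
grip_width: 1.002
gripper_force: 0.0
```

Emit:
servo_tool(series=[[1,0.36,-1.02,0,-0.55],[1,0.72,-2.04,0,-1.1],[1,1.08,-3.06,0,-1.65],[1,1.44,-4.08,0,-2.2],[1,1.75,-5.07,0,-2.75]])

```text
clock: 2.1
eef_pos: [0.5463, -0.2209, 0.2209]
ee_rot: [-0.0, 0.706, 0.709, -0.0]
force: [0.3, 0.6, -0.0]
grip_width: 1.0
gripper_force: 0.0
```

Run:
```python
from h import *
s=ctrl.get_state();print(s['clock'],s['qpos'].round(3),s['eef_pos'].round(4),s['ee_rot'].round(4))
d=shot('wrist');W=world(d);np.savez('w1.npz',W=W,p=d['pixels']);cv2.imwrite('pics/w1.png',d['pixels'][...,::-1])
print(np.round(d['world_to_cam'],3).tolist())
m=(abs(W[...,0]-.546)<.05)&(abs(W[...,1]+.2195)<.05)
for a,b in((.06,.072),(.08,.09),(.1,.11),(.12,.13),(.133,.141)):
    q=W[m&(W[...,2]>a)&(W[...,2]<b)]
    if len(q):print(a,len(q),q.mean(0).round(4),q.min(0).round(4),q.max(0).round(4))
q=W[m&(W[...,2]>.06)&(W[...,2]<.072)]
if len(q):print(cv2.minAreaRect((q[:,:2]*1000).astype(np.float32)))
```

```text
2.1 [-0.577  0.092  1.702  0.     1.348 -0.581] [ 0.5463 -0.2209  0.2209] [-4.000e-04  7.056e-01  7.086e-01 -0.000e+00]
[[1.0, 0.004, -0.001, -0.545], [0.004, -0.958, 0.286, -0.249], [0.001, -0.286, -0.958, 0.343], [0.0, 0.0, 0.0, 1.0]]
0.06 2602 [ 0.5471 -0.2172  0.0652] [ 0.5096 -0.2584  0.06  ] [ 0.5849 -0.1831  0.0716]
0.08 36 [ 0.5474 -0.2149  0.0851] [ 0.5398 -0.2193  0.0804] [ 0.5547 -0.2131  0.0899]
0.1 44 [ 0.5472 -0.2147  0.1051] [ 0.5402 -0.2185  0.1001] [ 0.5543 -0.2129  0.11  ]
0.12 53 [ 0.547  -0.2149  0.1251] [ 0.5397 -0.219   0.1201] [ 0.5546 -0.2132  0.13  ]
0.133 263 [ 0.5471 -0.2206  0.1353] [ 0.5399 -0.2285  0.1331] [ 0.5543 -0.2132  0.1373]
((547.0711059570312, -221.159423828125), (60.68258285522461, 60.10389709472656), 71.30280303955078)
```

View pics/w1.png

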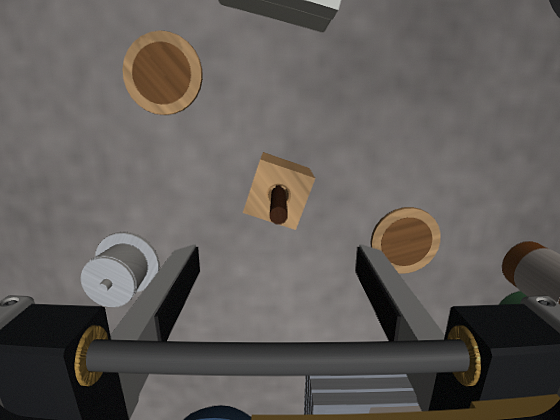

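The wrist view shows the stylus upright at (278,205) and centred between the fingers. It measures at (0.547,-0.221).

Emit:
servo_tool(series=[[1,0.02,0,-0.8,0],[1,0.02,0,-1.6,0],[1,0.02,0,-2.4,0],[1,0.02,0,-3.0,0],[1,0.02,0,-3.15,0]])

```text
clock: 2.65
eef_pos: [0.5446, -0.2175, 0.0917]
ee_rot: [-0.003, 0.705, 0.71, -0.001]
force: [0.0, 1.2, -0.3]
grip_width: 1.003
gripper_force: 0.0
```

Emit:
servo_tool(series=[[-1,0,0,0,0],[-1,0,0,0,0],[-1,0,0,0,0],[-1,0,0,0,0],[-1,0,0,0,0]])

```text
clock: 3.15
eef_pos: [0.5474, -0.2194, 0.0964]
ee_rot: [0.001, 0.705, 0.71, 0.0]
force: [-0.4, 0.2, 0.2]
grip_width: 0.609
gripper_force: 0.0
```

Emit:
servo_tool(series=[[-1,0,0,0,0],[-1,0,0,0,0],[-1,0,0,0,0]])

```text
clock: 3.45
eef_pos: [0.5469, -0.2191, 0.0954]
ee_rot: [-0.0, 0.705, 0.71, -0.0]
force: [-0.8, 0.3, -0.5]
grip_width: 0.355
gripper_force: 0.0
```

Emit:
servo_tool(series=[[-1,0,0,0,0],[-1,0,0,0,0],[-1,0,0,0,0],[-1,0,0,0,0],[-1,0,0,0,0]])

```text
clock: 3.95
eef_pos: [0.5469, -0.2191, 0.0954]
ee_rot: [-0.0, 0.705, 0.71, -0.0]
force: [0.6, 0.5, -0.1]
grip_width: 0.156
gripper_force: 30.0
```

Emit:
servo_tool(series=[[-1,0,0,0.5,0],[-1,0,0,1.2,0],[-1,0,0,2.1,0],[-1,0,0,3.0,0],[-1,0,0,3.5,0]])

```text
clock: 4.45
eef_pos: [0.548, -0.2197, 0.2391]
ee_rot: [0.002, 0.705, 0.71, 0.001]
force: [0.7, -0.1, -0.5]
grip_width: 0.153
gripper_force: 30.0
```

Emit:
servo_tool(series=[[-1,0,0,0,0],[-1,0,0,0,0]])

```text
clock: 4.65
eef_pos: [0.5467, -0.2189, 0.2347]
ee_rot: [-0.0, 0.705, 0.71, -0.0]
force: [-0.5, 0.6, -0.5]
grip_width: 0.156
gripper_force: 30.0
```

Run:
```python
from h import *
s=ctrl.get_state();e=s['eef_pos'];print(s['clock'],s['qpos'].round(3),e.round(4),s['grip_width'])
for n in('wrist','top','scene'):
    d=shot(n);W=world(d);np.savez('a_'+n+'.npz',W=W,p=d['pixels'])
    m=(abs(W[...,0]-.547)<.03)&(abs(W[...,1]+.220)<.03)
    for a in np.arange(.12,.24,.015):
        q=W[m&(W[...,2]>a)&(W[...,2]<a+.015)]
        if len(q):print(n,a.round(3),len(q),np.median(q,0).round(4),q.min(0).round(4),q.max(0).round(4))
    if n=='wrist':
        # filter features
        m=(W[...,2]>.085)&(W[...,2]<.095);print(m.sum())
    cv2.imwrite(f'pics/a_{n}.png',d['pixels'][...,::-1])
```

```text
4.65 [-0.573  0.08   1.689 -0.     1.373 -0.58 ] [ 0.5467 -0.2189  0.2347] 0.15550107099304383
wrist 0.135 13 [ 0.5471 -0.2179  0.148 ] [ 0.5437 -0.2195  0.1455] [ 0.5496 -0.2173  0.1499]
wrist 0.15 43 [ 0.5463 -0.2179  0.1578] [ 0.5437 -0.2196  0.1501] [ 0.5496 -0.2173  0.1647]
wrist 0.165 48 [ 0.5467 -0.2179  0.172 ] [ 0.5439 -0.2192  0.1653] [ 0.5495 -0.2172  0.1796]
wrist 0.18 7 [ 0.547  -0.2175  0.1805] [ 0.5455 -0.2179  0.1801] [ 0.5485 -0.2131  0.1949]
wrist 0.195 165 [ 0.5463 -0.2141  0.2027] [ 0.5392 -0.2193  0.1951] [ 0.5544 -0.2127  0.2099]
wrist 0.21 201 [ 0.5469 -0.2142  0.2175] [ 0.5391 -0.219   0.21  ] [ 0.5543 -0.2127  0.225 ]
wrist 0.225 349 [ 0.5469 -0.2135  0.2353] [ 0.5314 -0.2183  0.225 ] [ 0.5635 -0.2095  0.24  ]
1514
scene 0.135 5 [ 0.5459 -0.2208  0.1454] [ 0.5449 -0.2231  0.1445] [ 0.5479 -0.2178  0.1493]
scene 0.15 20 [ 0.5457 -0.2207  0.1573] [ 0.5423 -0.2243  0.1502] [ 0.5497 -0.2179  0.1646]
scene 0.165 18 [ 0.5464 -0.2209  0.1736] [ 0.5431 -0.2249  0.165 ] [ 0.5495 -0.2175  0.1798]
scene 0.18 16 [ 0.5473 -0.2201  0.1896] [ 0.5441 -0.2249  0.1821] [ 0.5535 -0.2144  0.1949]
scene 0.195 43 [ 0.5504 -0.22    0.2011] [ 0.5428 -0.2286  0.1951] [ 0.5545 -0.2134  0.2098]
scene 0.21 43 [ 0.5501 -0.2198  0.2161] [ 0.542  -0.2288  0.21  ] [ 0.5539 -0.2137  0.2247]
scene 0.225 30 [ 0.5524 -0.2187  0.2311] [ 0.536  -0.2266  0.2251] [ 0.5616 -0.2101  0.2396]
```

Emit:
servo_tool(series=[[-1,0.1,0.6,0,0],[-1,0.2,1.5,0,0],[-1,0.3,2.5,0,0],[-1,0.4,3.5,0,0],[-1,0.5,4.5,0,0]])

```text
clock: 5.3
eef_pos: [0.5662, -0.0375, 0.2337]
ee_rot: [-0.001, 0.705, 0.709, -0.001]
force: [0.2, -0.8, -0.7]
grip_width: 0.156
gripper_force: 30.0
```

Emit:
servo_tool(series=[[-1,0.1,1.0,0,0],[-1,0.2,1.9,0,0],[-1,0.25,2.7,0,0],[-1,0.28,3.4,0,0],[-1,0.28,3.75,0,0]])

```text
clock: 5.8
eef_pos: [0.5773, 0.1129, 0.2338]
ee_rot: [-0.001, 0.704, 0.71, -0.001]
force: [-0.8, 0.5, 0.2]
grip_width: 0.156
gripper_force: 30.0
```

Emit:
servo_tool(series=[[-1,0,0,0,0],[-1,0,0,0,0],[-1,0,0,0,0]])

```text
clock: 6.1
eef_pos: [0.5782, 0.1096, 0.2352]
ee_rot: [-0.0, 0.705, 0.709, -0.0]
force: [0.4, -0.0, -0.6]
grip_width: 0.155
gripper_force: 30.0
```

```bash
cat > m.py <<'E'
from h import *
s=ctrl.get_state();e=s['eef_pos'];print(s['clock'],s['qpos'].round(3),e.round(4),s['grip_width'],s['force'])
d=shot('wrist');W=world(d);np.savez('b.npz',W=W,p=d['pixels']);cv2.imwrite('pics/b.png',d['pixels'][...,::-1])
m=(abs(W[...,0]-e[0])<.03)&(abs(W[...,1]-e[1])<.03)
for a in np.arange(.12,.2,.015):
    q=W[m&(W[...,2]>a)&(W[...,2]<a+.015)]
    if len(q):print('sty',a.round(3),len(q),np.median(q,0).round(4),q.min(0).round(4),q.max(0).round(4))
def rep(nm,q):
    print(nm,len(q),q.mean(0).round(4),cv2.minEnclosingCircle((q[:,:2]*1000).astype(np.float32)))
box=(W[...,0]>.5)&(W[...,0]<.65)&(W[...,1]>-.1)&(W[...,1]<.2)
m=box&(W[...,2]>.086)&(W[...,2]<.093);q=W[m];print(len(q),cv2.minAreaRect((q[:,:2]*1000).astype(np.float32)),np.median(q[:,2]))
m=box&(W[...,2]>.118)&(W[...,2]<.13)&(abs(W[...,1]-.018)<.04);rep('knob',W[m])
m=box&(W[...,2]>.073)&(W[...,2]<.084)&(np.hypot(W[...,0]-.579,W[...,1]-.115)<.025);q=W[m];rep('btn',q);print(np.argwhere(m).mean(0),q.min(0),q.max(0))
E
python3 m.py
```

```text
6.1 [-0.005  0.079  1.69  -0.     1.373 -0.011] [0.5782 0.1096 0.2352] 0.1550263140782759 [ 0.35409594 -0.04356922 -0.63055161]
sty 0.135 11 [0.5786 0.1105 0.1479] [0.5752 0.1089 0.1466] [0.5812 0.1112 0.1495]
sty 0.15 44 [0.5782 0.1106 0.1578] [0.5752 0.1089 0.1501] [0.5811 0.1114 0.165 ]
sty 0.165 51 [0.5778 0.1107 0.1727] [0.5754 0.1093 0.1655] [0.5809 0.1114 0.1797]
sty 0.18 8 [0.5788 0.114  0.194 ] [0.575  0.1105 0.1802] [0.5828 0.1153 0.1949]
sty 0.195 157 [0.5778 0.1144 0.2031] [0.5707 0.1094 0.195 ] [0.5859 0.1158 0.21  ]
13305 ((564.0932006835938, 61.06623077392578), (200.8555450439453, 120.88629913330078), 75.71907806396484) 0.08925123210454577
knob 18 [0.5527 0.0122 0.1221] ((550.5263671875, 15.73723030090332), 20.272443771362305)
btn 228 [0.5777 0.1129 0.0791] ((577.6403198242188, 113.75798797607422), 9.418922424316406)
[191.9254386  277.00877193] [0.56822243 0.10479386 0.07304369] [0.58705822 0.12159179 0.08396045]
```

View pics/b.png

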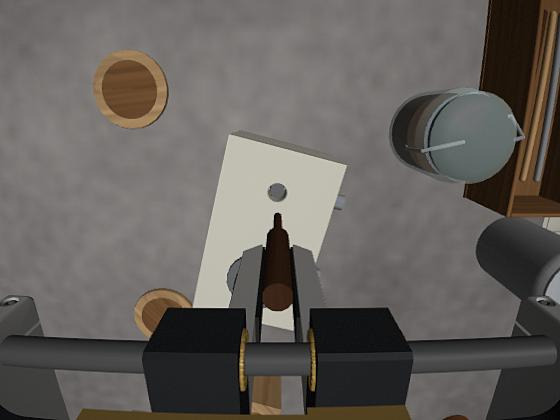

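The picture shows the button at (277,192) and the stylus tip at (277,215), aligned in x. The tip needs to go about 6 mm further in +y.

Emit:
servo_tool(series=[[-1,0,0.16,0,0],[-1,0,0.16,-0.4,0],[-1,0,0.16,-0.8,0],[-1,0,0.16,-1.2,0],[-1,0,0.16,-1.3,0]])

```text
clock: 6.65
eef_pos: [0.5761, 0.1172, 0.1796]
ee_rot: [-0.002, 0.705, 0.71, -0.002]
force: [0.4, 0.7, -0.7]
grip_width: 0.154
gripper_force: 30.0
```

Emit:
servo_tool(series=[[-1,0,0,-0.1,0],[-1,0,0,-0.2,0],[-1,0,0,-0.25,0],[-1,0,0,-0.25,0]])

```text
clock: 7.05
eef_pos: [0.5783, 0.1173, 0.1736]
ee_rot: [0.0, 0.705, 0.71, 0.0]
force: [-0.9, 0.5, -1.3]
grip_width: 0.154
gripper_force: 30.0
```

```bash
sed -i 's/.arange(.12,.2/.arange(.075,.2/' m.py; python3 m.py
```

```text
7.05 [8.000e-03 1.370e-01 1.742e+00 0.000e+00 1.262e+00 1.000e-03] [0.5783 0.1173 0.1736] 0.15418613303905404 [-0.9119516   0.52835307 -1.27967812]
sty 0.075 3729 [0.5786 0.1223 0.0891] [0.5483 0.0874 0.0751] [0.6083 0.1473 0.09  ]
sty 0.09 525 [0.5771 0.1216 0.0903] [0.5484 0.0876 0.09  ] [0.6083 0.1473 0.1049]
sty 0.105 49 [0.5787 0.1183 0.1123] [0.5756 0.117  0.1052] [0.5811 0.119  0.12  ]
sty 0.12 13 [0.5779 0.1227 0.1337] [0.5709 0.1181 0.1329] [0.5829 0.1234 0.1349]
sty 0.135 172 [0.5786 0.1222 0.1431] [0.571  0.1164 0.1351] [0.5861 0.1235 0.1499]
sty 0.15 204 [0.5782 0.122  0.1577] [0.5707 0.1172 0.15  ] [0.5859 0.1235 0.165 ]
sty 0.165 374 [0.5782 0.1228 0.1753] [0.5615 0.1176 0.165 ] [0.595  0.1269 0.18  ]
sty 0.18 831 [0.5779 0.1256 0.1882] [0.5588 0.1178 0.18  ] [0.5976 0.1272 0.195 ]
sty 0.195 1067 [0.5785 0.1257 0.203 ] [0.5586 0.1175 0.195 ] [0.5977 0.127  0.21  ]
14875 ((567.756103515625, 77.89166259765625), (166.64053344726562, 120.19196319580078), 75.57464599609375) 0.08924382122561758
knob 148 [0.5686 0.0245 0.1223] ((569.3703002929688, 23.684890747070312), 9.283642768859863)
btn 204 [0.5771 0.1137 0.079 ] ((577.5250244140625, 112.75465393066406), 9.317895889282227)
[216.08823529 275.96568627] [0.56821591 0.10511459 0.07359223] [0.58683421 0.12132974 0.08318494]
```

Emit:
servo_tool(series=[[-1,-0.01,-0.02,-0.12,0],[-1,-0.01,-0.02,-0.18,0],[-1,-0.01,-0.02,-0.22,0],[-1,-0.01,-0.02,-0.22,0],[-1,-0.01,-0.02,-0.22,0]])

```text
clock: 7.6
eef_pos: [0.5782, 0.1164, 0.1652]
ee_rot: [0.0, 0.705, 0.71, 0.0]
force: [0.0, 0.3, 2.0]
grip_width: 0.159
gripper_force: 30.0
```

Emit:
servo_tool(series=[[-1,0,0,-0.03,0],[-1,0,0,-0.05,0],[-1,0,0,-0.05,0],[-1,0,0,-0.05,0]])

```text
clock: 8.0
eef_pos: [0.5784, 0.1165, 0.1641]
ee_rot: [0.001, 0.705, 0.71, 0.001]
force: [-0.7, -0.1, 6.7]
grip_width: 0.157
gripper_force: 30.0
```

Emit:
servo_tool(series=[[-1,0,0,0,0],[-1,0,0,0,0],[-1,0,0,0.3,0],[-1,0,0,1.0,0],[-1,0,0,1.82,0]])

```text
clock: 8.5
eef_pos: [0.5761, 0.1165, 0.2345]
ee_rot: [-0.002, 0.705, 0.71, -0.002]
force: [0.8, -0.4, 0.1]
grip_width: 0.155
gripper_force: 30.0
```

Emit:
servo_tool(series=[[-1,-0.05,-0.6,0,0],[-1,-0.15,-1.6,0,0],[-1,-0.25,-2.6,0,0],[-1,-0.35,-3.6,0,0],[-1,-0.45,-4.6,0,0]])

```text
clock: 9.0
eef_pos: [0.5588, -0.0687, 0.2352]
ee_rot: [-0.001, 0.705, 0.71, -0.0]
force: [-0.0, 0.2, -0.3]
grip_width: 0.157
gripper_force: 30.0
```

Emit:
servo_tool(series=[[-1,-0.1,-1.0,0,0],[-1,-0.2,-1.9,0,0],[-1,-0.32,-2.8,0,0],[-1,-0.32,-3.5,0,0],[-1,-0.32,-3.79,0,0]])

```text
clock: 9.5
eef_pos: [0.5462, -0.221, 0.2351]
ee_rot: [-0.001, 0.706, 0.709, -0.0]
force: [0.3, 0.5, -0.8]
grip_width: 0.153
gripper_force: 30.0
```

Emit:
servo_tool(series=[[-1,0,0,0,0],[-1,0,0,0,0],[-1,0,0,0,0]])

```text
clock: 9.8
eef_pos: [0.5471, -0.2177, 0.2354]
ee_rot: [-0.0, 0.704, 0.71, 0.0]
force: [0.8, -0.0, 0.2]
grip_width: 0.158
gripper_force: 30.0
```

Run:
```python
from h import *
s=ctrl.get_state();e=s['eef_pos'];print(s['clock'],e.round(4),s['ee_rot'].round(4),s['force'])
d=shot('wrist');W=world(d)
m=(abs(W[...,0]-e[0])<.03)&(abs(W[...,1]-e[1])<.03)
for a in np.arange(.12,.23,.015):
    q=W[m&(W[...,2]>a)&(W[...,2]<a+.015)]
    if len(q):print('sty',a.round(3),len(q),np.median(q,0).round(4),q.min(0).round(4),q.max(0).round(4))
m=(abs(W[...,0]-.547)<.05)&(abs(W[...,1]+.221)<.05)&(W[...,2]>.06)&(W[...,2]<.072)
q=W[m];print(len(q),cv2.minAreaRect((q[:,:2]*1000).astype(np.float32)))
cv2.imwrite('pics/c.png',d['pixels'][...,::-1])
```

```text
9.8 [ 0.5471 -0.2177  0.2354] [-3.000e-04  7.040e-01  7.102e-01  1.000e-04] [ 0.79126252 -0.00213955  0.15974044]
sty 0.135 10 [ 0.5471 -0.2167  0.1476] [ 0.5441 -0.2182  0.1461] [ 0.5501 -0.2162  0.1497]
sty 0.15 44 [ 0.5471 -0.2166  0.1579] [ 0.5441 -0.2181  0.1503] [ 0.55   -0.2159  0.1649]
sty 0.165 49 [ 0.5467 -0.2167  0.1725] [ 0.5443 -0.2179  0.1651] [ 0.5498 -0.2161  0.1798]
sty 0.18 6 [ 0.5471 -0.2161  0.1812] [ 0.5459 -0.2169  0.181 ] [ 0.5489 -0.2121  0.1947]
sty 0.195 161 [ 0.5473 -0.2128  0.203 ] [ 0.5396 -0.2178  0.195 ] [ 0.5548 -0.2114  0.21  ]
sty 0.21 197 [ 0.5467 -0.2128  0.2178] [ 0.5394 -0.2179  0.2102] [ 0.5547 -0.2114  0.2249]
sty 0.225 330 [ 0.5467 -0.2123  0.2354] [ 0.5318 -0.2177  0.225 ] [ 0.5616 -0.2082  0.24  ]
2595 ((547.1268920898438, -221.09901428222656), (60.589988708496094, 60.15879440307617), 71.35586547851562)
```

View pics/c.png

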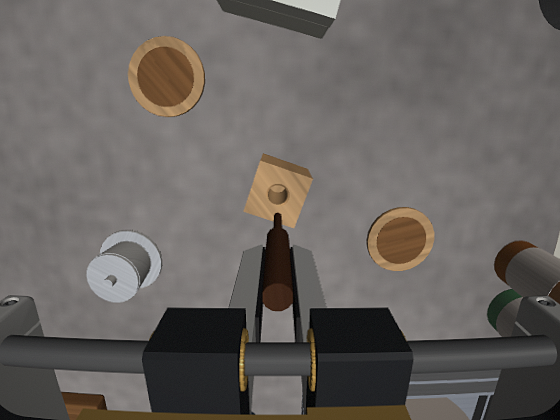

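The picture shows the hole at (278,192) and the tip at (278,215), about 1 mm off centre and well inside the clearance. Next I lower the stylus in.

Emit:
servo_tool(series=[[-1,0,-0.03,-0.6,0],[-1,0,-0.03,-1.2,0],[-1,0,-0.03,-1.8,0],[-1,0,-0.03,-2.3,0],[-1,0,-0.03,-2.7,0]])

```text
clock: 10.35
eef_pos: [0.5467, -0.2191, 0.1261]
ee_rot: [-0.001, 0.704, 0.71, -0.0]
force: [-0.4, -0.3, -1.0]
grip_width: 0.155
gripper_force: 30.0
```

Emit:
servo_tool(series=[[-1,0,0,-0.3,0],[-1,0,0,-0.5,0],[-1,0,0,-0.65,0],[-1,0,0,-0.76,0],[-1,0,0,-0.78,0]])

```text
clock: 10.85
eef_pos: [0.547, -0.2204, 0.0962]
ee_rot: [-0.0, 0.705, 0.71, -0.0]
force: [-0.5, -0.0, -1.0]
grip_width: 0.158
gripper_force: 30.0
```

Emit:
servo_tool(series=[[0.2,0,0,0,0],[0.2,0,0,0,0],[0.2,0,0,0,0],[0.2,0,0,0,0],[0.2,0,0,0,0]])

```text
clock: 11.35
eef_pos: [0.547, -0.2204, 0.0964]
ee_rot: [0.0, 0.705, 0.71, 0.0]
force: [-0.1, 1.3, 0.3]
grip_width: 0.543
gripper_force: 0.0
```

Emit:
servo_tool(series=[[1,0,0,0.4,0],[1,0,0,1.0,0],[1,0,0,1.7,0],[1,0,0,2.4,0],[1,0,0,3.0,0]])

```text
clock: 11.85
eef_pos: [0.5474, -0.2206, 0.2194]
ee_rot: [0.001, 0.705, 0.71, 0.0]
force: [-0.5, 0.1, 0.5]
grip_width: 0.966
gripper_force: 0.0
```

Emit:
servo_tool(series=[[1,0,0,0,0],[1,0,0,0,0]])

```text
clock: 12.05
eef_pos: [0.5471, -0.2204, 0.2168]
ee_rot: [0.001, 0.705, 0.71, 0.0]
force: [-0.1, -0.4, -0.0]
grip_width: 0.997
gripper_force: 0.0
```

Run:
```python
from h import *
s=ctrl.get_state();e=s['eef_pos'];print(s['clock'],e.round(4),s['grip_width'])
d=shot('wrist');W=world(d)
m=(abs(W[...,0]-.547)<.03)&(abs(W[...,1]+.221)<.03)
for a in np.arange(.075,.15,.01):
    q=W[m&(W[...,2]>a)&(W[...,2]<a+.01)]
    if len(q):print('sty',a.round(3),len(q),q.mean(0).round(4),q.min(0).round(4),q.max(0).round(4))
```

```text
12.05 [ 0.5471 -0.2204  0.2168] 0.9974279134373433
sty 0.075 38 [ 0.547  -0.2162  0.08  ] [ 0.5398 -0.2203  0.075 ] [ 0.5548 -0.2142  0.0846]
sty 0.085 40 [ 0.547  -0.2162  0.0902] [ 0.54   -0.2198  0.0853] [ 0.5545 -0.2146  0.095 ]
sty 0.095 43 [ 0.5472 -0.2161  0.1003] [ 0.5402 -0.2194  0.0954] [ 0.5543 -0.2143  0.105 ]
sty 0.105 46 [ 0.5476 -0.2161  0.1101] [ 0.5404 -0.2205  0.1057] [ 0.555  -0.2144  0.1147]
sty 0.115 54 [ 0.5473 -0.2164  0.1199] [ 0.5397 -0.2205  0.1152] [ 0.5548 -0.2145  0.1248]
sty 0.125 160 [ 0.5474 -0.2203  0.1329] [ 0.5399 -0.2297  0.1251] [ 0.5544 -0.2143  0.135 ]
sty 0.135 156 [ 0.5471 -0.2221  0.1356] [ 0.5401 -0.2295  0.135 ] [ 0.5543 -0.2152  0.137 ]
```

Emit:
servo_tool(series=[[1,0.03,1.0,0,0],[1,0.06,2.1,0,0],[1,0.09,3.3,0,0],[1,0.12,4.4,0,0],[1,0.15,5.3,0,0]])

```text
clock: 12.6
eef_pos: [0.5516, -0.0059, 0.2141]
ee_rot: [-0.002, 0.704, 0.71, -0.001]
force: [0.5, -0.7, 0.0]
grip_width: 0.999
gripper_force: 0.0
```

Emit:
servo_tool(series=[[1,0,0.4,0,0],[1,0,0.65,0,0],[1,0,0.65,0,0],[1,0,0.65,0,0]])

```text
clock: 13.0
eef_pos: [0.5529, 0.0167, 0.2158]
ee_rot: [-0.0, 0.705, 0.709, -0.0]
force: [-0.4, 0.3, 0.1]
grip_width: 1.003
gripper_force: 0.0
```

Run:
```python
from h import *
s=ctrl.get_state();e=s['eef_pos'];print(s['clock'],e.round(4),s['qpos'].round(3))
d=shot('wrist');W=world(d)
m=(abs(W[...,0]-.553)<.05)&(abs(W[...,1]-.0175)<.05)
for a,b in((.093,.099),(.12,.13)):
    q=W[m&(W[...,2]>a)&(W[...,2]<b)]
    print(a,len(q),q.mean(0).round(4),q.min(0).round(4),q.max(0).round(4),cv2.minEnclosingCircle((q[:,:2]*1000).astype(np.float32)))
m=(abs(W[...,0]-.578)<.02)&(abs(W[...,1]-.114)<.02);print('btn',np.median(W[np.hypot(W[...,0]-.5777,W[...,1]-.114)<.004],0))
cv2.imwrite('pics/d.png',d['pixels'][...,::-1])
```

```text
13.0 [0.5529 0.0167 0.2158] [-0.175  0.01   1.797 -0.     1.335 -0.181]
0.093 1157 [0.5529 0.0282 0.0952] [ 0.524  -0.0108  0.093 ] [0.5826 0.0473 0.0988] ((552.9083862304688, 17.687681198120117), 29.925790786743164)
0.12 1656 [0.553  0.0184 0.1232] [ 0.5325 -0.0024  0.12  ] [0.5733 0.0381 0.1257] ((552.8399658203125, 17.599679946899414), 20.829099655151367)
btn [0.5775207  0.11411881 0.07914397]
```

View pics/d.png

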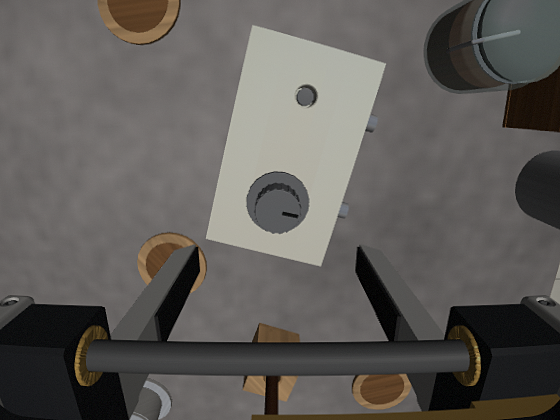

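The picture shows the cap at (278,203), its line pointing right at about (290,214), and the button back up at (306,96). The gripper is centred over the knob, so I descend and grip it.

Emit:
servo_tool(series=[[1,0,0.03,-0.7,0],[1,0,0.03,-1.5,0],[1,0,0.03,-2.2,0],[1,0,0.03,-2.6,0],[1,0,0.03,-2.75,0]])

```text
clock: 13.55
eef_pos: [0.5516, 0.0179, 0.104]
ee_rot: [-0.002, 0.705, 0.709, -0.001]
force: [0.9, -0.2, 0.1]
grip_width: 1.004
gripper_force: 0.0
```

Emit:
servo_tool(series=[[0,0,0,-0.08,0],[0,0,0,-0.14,0],[0,0,0,-0.14,0],[-1,0,0,-0.14,0],[-1,0,0,-0.14,0]])

```text
clock: 14.05
eef_pos: [0.5535, 0.0188, 0.1014]
ee_rot: [0.001, 0.705, 0.71, 0.0]
force: [-0.4, 0.2, 0.1]
grip_width: 0.607
gripper_force: 0.0
```

Emit:
servo_tool(series=[[-1,0,0,0,0],[-1,0,0,0,0],[-1,0,0,0,0],[-1,0,0,0,0]])

```text
clock: 14.45
eef_pos: [0.5531, 0.0189, 0.1009]
ee_rot: [0.0, 0.705, 0.71, 0.0]
force: [-0.1, 0.3, 0.7]
grip_width: 0.419
gripper_force: 30.0
```

Emit:
servo_tool(series=[[-1,0,0,0,0.8],[-1,0,0,0,1.6],[-1,0,0,0,2.4],[-1,0,0,0,3.2],[-1,0,0,0,3.6]])

```text
clock: 14.95
eef_pos: [0.5531, 0.0189, 0.1008]
ee_rot: [0.0, 0.558, 0.83, 0.0]
force: [-0.2, -0.7, 1.5]
grip_width: 0.421
gripper_force: 30.0
```

Run:
```python
from h import *
s=ctrl.get_state();print(s['clock'],s['eef_pos'].round(4),s['ee_rot'].round(4),s['qpos'].round(3),s['force'].round(2),s['moment'].round(3),s['joint_torque'].round(3))
```

```text
14.95 [0.5531 0.0189 0.1008] [2.000e-04 5.582e-01 8.297e-01 1.000e-04] [-0.171  0.141  1.882 -0.     1.118 -0.557] [-0.21 -0.74  1.53] [-0.026  0.089 -0.017] [ 2.2000e-02 -3.3520e+01 -2.7732e+01  4.8000e-02  2.2000e-02  1.6900e-01]
```

Emit:
servo_tool(series=[[-1,0,0,0,0.8],[-1,0,0,0,1.6],[-1,0,0,0,2.4],[-1,0,0,0,3.2],[-1,0,0,0,3.6]])

```text
clock: 15.45
eef_pos: [0.5531, 0.0188, 0.1008]
ee_rot: [0.0, 0.393, 0.92, 0.0]
force: [0.3, 0.7, 1.4]
grip_width: 0.418
gripper_force: 30.0
```

Run:
```python
from h import *
s=ctrl.get_state();print(s['clock'],s['eef_pos'].round(4),s['ee_rot'].round(4),s['qpos'].round(3),s['force'].round(2),s['moment'].round(3),s['joint_torque'].round(3))
d=shot('wrist');p=d['pixels'][...,::-1]
cv2.imwrite('pics/e.png',cv2.resize(p[140:300,170:390],None,fx=3,fy=3,interpolation=cv2.INTER_CUBIC))
```

```text
15.45 [0.5531 0.0188 0.1008] [2.000e-04 3.928e-01 9.196e-01 0.000e+00] [-0.171  0.141  1.882 -0.     1.118 -0.934] [0.31 0.69 1.36] [-0.049 -0.011 -0.051] [ 4.9000e-02 -3.3511e+01 -2.7711e+01  3.3000e-02  5.9000e-02  1.6700e-01]
```

View pics/e.png

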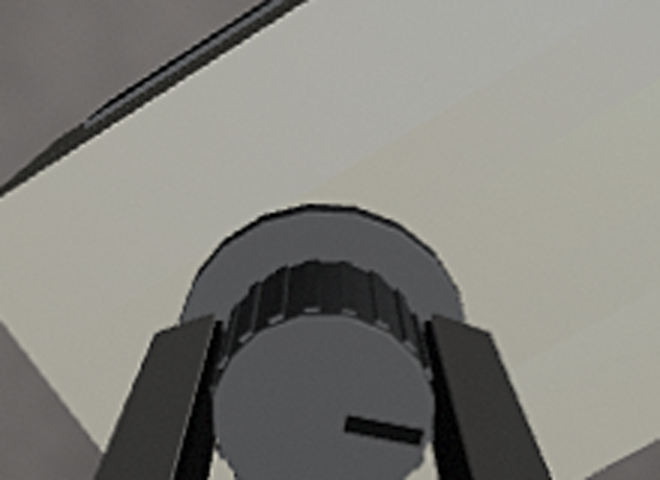

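The dark line still points right, at (345,423)-(420,437) in the crop, so the cap has turned with the gripper by about 43°. Counter-clockwise is the free way. I go on to about 55° and lift.

Emit:
servo_tool(series=[[-1,0,0,0,0.8],[-1,0,0,0,1.5],[-1,0,0,0,1.9],[-1,0,0,0,1.9]])

```text
clock: 15.9
eef_pos: [0.5531, 0.0188, 0.1008]
ee_rot: [0.0, 0.301, 0.954, 0.0]
force: [0.3, 0.0, 2.2]
grip_width: 0.42
gripper_force: 30.0
```

Emit:
servo_tool(series=[[-1,0,0,0.1,0],[-1,0,0,0.2,0],[-1,0,0,0.3,0],[-1,0,0,0.4,0],[-1,0,0,0.5,0]])

```text
clock: 16.4
eef_pos: [0.553, 0.0189, 0.1211]
ee_rot: [0.0, 0.301, 0.954, 0.0]
force: [1.2, 0.6, -1.7]
grip_width: 0.422
gripper_force: 30.0
```

Emit:
servo_tool(series=[[-1,0,0,0.35,0],[-1,0,0,0.75,0],[-1,0,0,1.15,0],[-1,0,0,1.5,0],[-1,0,0,1.7,0]])

```text
clock: 16.9
eef_pos: [0.5537, 0.0188, 0.1909]
ee_rot: [0.001, 0.301, 0.954, 0.0]
force: [-0.5, 0.1, -1.4]
grip_width: 0.418
gripper_force: 30.0
```

Emit:
servo_tool(series=[[-1,0,0,0,0],[-1,0,0,0,0],[-1,0,0,0,0],[-1,0,0,0,0],[-1,0,0,0,0]])

```text
clock: 17.4
eef_pos: [0.5526, 0.0189, 0.188]
ee_rot: [-0.001, 0.301, 0.954, -0.0]
force: [0.1, -0.2, -0.4]
grip_width: 0.418
gripper_force: 30.0
```

Run:
```python
from h import *
s=ctrl.get_state();print(s['clock'],s['eef_pos'].round(4),s['gripper_force'],s['joint_velocities'].round(4))
d=shot('scene');cv2.imwrite('pics/f.png',d['pixels'][...,::-1])
V=world(d);m=(abs(V[...,0]-.547)<.02)&(abs(V[...,1]+.221)<.02)&(V[...,2]>.075)&(V[...,2]<.16);q=V[m];print(len(q),q.min(0),q.max(0))
```

```text
17.4 [0.5526 0.0189 0.188 ] 29.999798834323883 [-0.0007 -0.0004 -0.0036  0.001  -0.001  -0.0004]
173 [ 0.53542329 -0.23153332  0.07607043] [ 0.55729255 -0.21527956  0.13781952]
```

View pics/f.png

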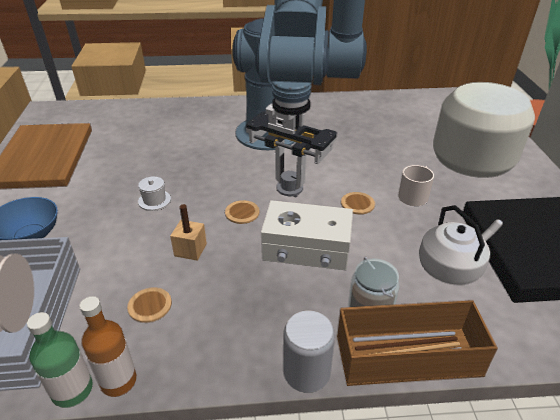

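The picture shows the cap held level at (290,183), well above its opening at (289,218). The stylus stands in its block at (185,218), and nothing else has moved.

```bash
python3 -c "
from plant import ctrl
print(ctrl.hand_in())"
```

```text
the job is handed in; nothing more can be done
None
```

I pressed the release button with the stylus and stood the stylus back in its block. The cap unlocked counter-clockwise and is now held level and still about 87 mm above its opening. I handed the job in at about 17 s; hand-in returned no verdict.

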